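Tip the block into the stop board

TASK

The wooden block stands on end on the stop board, at the end of the green outlined bay farthest from the metal stop: push it near its top so that it topples toward the stop and comes to lie flat, wholly inside the outline. Then push it along the board with the fingertips until its end sits square and flush against the stop. Do not lift the block or shove it along while it still stands, leave the tape measure, sanding block and yellow bottle where they are, and finish clear of everything.

Things in the scene. Friction and masses are not known exactly. Their poses are not given: they have to be found in the camera images.
- stop_board: fixed plywood board, 260 x 150 x 12 mm, with a green painted outline and an aluminium stop bar; origin at the centre of its underside, on the bench. x runs along its length toward the stop, y across, z up. Its pose on the bench differs each time: x may point anywhere from the robot's right, through straight ahead, to its left.
- bay (a point): centre of the outlined bay, on the board's top (12 mm above the bench); axes as the board's. The bay is 160 mm along x by 100 mm along y. Its +x end is the stop's face, at x = +80 mm: a bar 20 mm thick, 130 mm wide, 22 mm high (25 at its screws). The green lines, 6 mm wide and only paint, lie just outside the other three sides.
- block: loose wooden block, x 55 (width), y 110 (length), z 33 mm (thickness), about 0.12 kg; origin at the centre of one broad face, its underside (z = 0). At the start it stands on its -y end on the board, y up, its underside facing the stop (within 0.1 rad), z away from the stop. Pushed near its top it tips without sliding and falls by itself once its top has gone about 32 mm.
- heel (a point): middle of the block's 55 mm edge between underside and -y end: at the start the foot edge nearest the stop, about which it tips, to land on its underside with y toward the stop; when lying, the lower edge farther from the stop. Axes as the block's.
- toe (a point): middle of the block's 55 mm long edge where its underside meets its +y end: at the start the top edge nearest the stop; when lying, the lower edge that shall meet the stop. Axes as the block's.
- tape_measure: yellow and black tape measure, 62 x 94 x 38 mm, loose beside the board on its +y side; origin at the centre of its underside; leave alone
- sanding_block: black sanding block with a cork sole, 68 x 112 x 36 mm, loose beside the board on its -y side; origin at the centre of its underside; leave alone
- yellow_bottle: small yellow bottle with a black cap, 42 mm across, 90 mm high, standing loose behind the stop; origin at the centre of its underside; leave alone
Not all that is in view belongs to the job. Leave any red look-alike of the block alone.

How it is judged:
On the way, in this order (a step that is already met when the one before it is completed fails the run):
1. the block has toppled and lies flat and still inside the outline, not yet at the stop (angle between block's own z axis and vertical below 0.06 rad and height (world z) of each of heel, toe below 0.018 m and x of heel in the frame of bay above -0.083 m and x of toe in the frame of bay below 0.083 m and y of heel in the frame of bay between -0.024 and 0.024 m and y of toe in the frame of bay between -0.024 and 0.024 m and linear speed of block below 0.02 m/s and angular speed of block below 0.2 rad/s and x of toe in the frame of bay below 0.074 m), for 0.2 s.
2. the block has been pushed against the stop (angle between block's own z axis and vertical below 0.06 rad and height (world z) of each of heel, toe below 0.018 m and x of heel in the frame of bay above -0.083 m and x of toe in the frame of bay between 0.0765 and 0.083 m and y of heel in the frame of bay between -0.024 and 0.024 m and y of toe in the frame of bay between -0.024 and 0.024 m), for 0.2 s.
At the end, for the whole second after the job is handed in: The block lies flat on its underside on the board, at rest, within the outline (its edges at most 1.5 mm over at the sides), its leading end within 3.5 mm of the stop and square to it within 0.05 rad (all of step 2 and linear speed of block below 0.02 m/s and angular speed of block below 0.2 rad/s and angle between the y axis of block and the x axis of bay, either way round below 0.05 rad); the robot touches nothing.
It fails at once if the block was lifted (its foot edge more than 20 mm above the board) (height (world z) of heel above 0.032 m).
It fails at once if the block was shoved more than 15 mm along while still standing (angle between block's own y axis and vertical below 0.2 rad and distance of heel from where it was at the start of the episode above 0.015 m).
It fails at once if the tape measure, the sanding block or the yellow bottle was disturbed (moved more than 15 mm, or the bottle tipped) (distance of any of tape_measure, sanding_block, yellow_bottle from where it was at the start of the episode above 0.015 m or angle between yellow_bottle's own z axis and vertical above 0.3 rad).
It also fails if it takes over 40 s, if anything falls off the work surface, if the arm or the gripper's body presses on something with over 40 N, if the wrist force passes 120 N, or if a joint passes its speed limit or range.

ROBOT

A 6-joint arm with a two-finger parallel gripper is mounted at the origin on a cart in front of the work surface, level with it; the furniture and walls round the work are solid. World frame = base frame: x ahead of the robot, y to its left, z up, the work surface at z = 0. Lengths are in m, angles in rad, forces in N, time in s.
With the tool pointing down it reaches from about 0.325 to 0.875 m from the base axis. Payload 4.4 kg.
Tool frame: the origin (TCP) lies between the finger pads; the fingertips stand 25 mm ahead of it and the grasp point (between the pads) lies 6 mm ahead of it; z points along the fingers, y is the line along which they close (so a half turn about z gives the same grasp; the last joint's range is limited). The gripper opens to 85 mm and grips with 20 to 120 N. Pads are 22 mm wide; open, the fingers measure 114 mm over their backs; the gripper's body (76 mm by 85 mm) begins 54 mm behind the grasp point. The pads swing forward as they close: fully open they stand 13 mm farther back than shut.
Start: joints at [-1.327, 0.207, 1.542, -0, 1.393, -0.15], TCP at [0.221, -0.531, 0.256] pointing down, gripper open.
Joint ranges: [-2.73, 2.73], [-0.86, 2.22], [0.23, 2.46], [-1.11, 4.25], [0.08, 2.63], [-2.82, 2.82]. Speed limits (rad/s): [2.79, 2.79, 3.14, 3.14, 3.14, 3.14].

INTERFACE

Orientations are given as a unit quaternion [w, x, y, z].
In Python, from bench import ctrl gives the robot as it stands.
- The arm moves only by the tool carry_out, never from a script. Its argument "motion" is a list of rows, each an object with "travel": the shift along the tool's x, y, z in m, a list of three; "angular": the turn, a rotation vector about the tool's x, y, z in degrees, a list of three; "fingers": the closure in counts, from 0 (fully open) to 255 (shut). A call has 1 to 12 rows; each row shifts and turns the commanded pose from where the row before left it, along the tool's axes as they then stand; what a row does not reach is not made up. A row lasts 1/12 s, in which the tool goes at most 41.7 mm and 7.16 degrees, less where a joint would pass 70% of its speed; a pose out of reach is approached as far as the arm can. A call with a gripper value outside its range is refused whole. The fingers move at their own pace and stop on an object; "force" is the grip in N (left out, the last holds). Time passes only in rows, so rows that do not move let the fingers close. It gives the time, the measured TCP pose, the force, the opening and the grip force at its end, in the units of the state.
- ctrl.sense(): the state, without advancing time (a new reading comes with each control period).
- ctrl.camera(name): name is "side" or "top" or "wrist"; returns the picture (384x512x3 uint8, blue, green, red); there is no depth.
- ctrl.camera_params(name): a dict with "fx", "fy", "cx", "cy" (pixels), "k1" (the pictures are not rectified: a ray, as slopes to the right and down, at radius r is drawn at 1 + k1 r^2 times it, then the intrinsics apply), "origin" and "attitude" of the camera in the world. Camera axes: x right, y up, looking along -z (the intrinsics and any distortion apply to the point x, -y, -z); pixel columns grow to the right and rows downward; lengths in m; the calibration is good to about 2 mm. A picture is of the moment at which its call begins: read the wrist's pose just before it. camera_params takes no time and is no camera call; for the wrist camera it gives the pose at the moment of the call.
- ctrl.hand_in(): hands the job in; it is judged then, once.
The state is a dict: "time_s": time; "q": joint angles; "qvel": joint speeds; "joint_efforts": joint torques, N m; "position": TCP position; "tcp_rot": TCP orientation; "contact_force": force on the tool from outside, world axes, zero at the start; "wrist_torque": the same for the moment, N m; "finger_gap": finger opening in m; "grasp_force": force on a finger pad.
Only numpy, scipy, OpenCV 4.12 (cv2) and the standard library are available. Lean on these libraries where they do the work, as an engineer would, in place of code of your own. Each camera call takes 0.05 s, during which the arm holds its last target. There are 200 camera calls.

## Working session

There is one attempt and no reset: what is moved stays moved. The work goes in short steps, Python scripts to look and compute and a tool call to move; the robot and the scene stay as the last step left them, time stands still between calls to the robot, and variables do not carry over. Pictures are saved under pics/ and viewed, at most 10 in all, crops included, and the job is handed in when it is done.

Besides the shell and the picture viewer there is one more tool, called as name(argument=value, ...), one argument or row to a line, values as JSON. carry_out: Moves the arm, as the interface text tells. Its arguments: {"type":"object","properties":{"motion":{"type":"array","items":{"type":"object","properties":{"travel":{"type":"array","items":{"type":"number"}},"angular":{"type":"array","items":{"type":"number"}},"fingers":{"type":"number"}}}},"force":{"type":"number"}},"required":["motion"]}

```bash
mkdir -p pics
cat > h.py <<'E'
import numpy as np, cv2
from bench import ctrl
from scipy.spatial.transform import Rotation as R
def rot(a):
    a=np.array(a,float)
    return a if a.shape==(3,3) else R.from_quat(a,scalar_first=True).as_matrix()
def K(p): return np.array([[p['fx'],0,p['cx']],[0,p['fy'],p['cy']],[0,0,1.]]),np.array([p['k1'],0,0,0,0.])
def pix2w(p,uv,z):
    k,d=K(p); n=cv2.undistortPoints(np.array(uv,float).reshape(-1,1,2),k,d).reshape(-1,2)
    r=np.c_[n[:,0],-n[:,1],-np.ones(len(n))]@rot(p['attitude']).T; o=np.array(p['origin'])
    return o+r*((z-o[2])/r[:,2])[:,None]
def w2pix(p,X):
    c=(np.atleast_2d(X)-np.array(p['origin']))@rot(p['attitude'])
    k,d=K(p); return cv2.projectPoints(np.c_[c[:,0],-c[:,1],-c[:,2]],np.zeros(3),np.zeros(3),k,d)[0].reshape(-1,2)
E
python3 - <<'E'
from h import *
for n in ['top','side']:
    cv2.imwrite(f'pics/{n}0.png',ctrl.camera(n)); print(ctrl.camera_params(n))
print(ctrl.sense())
E
```

```text
{'fx': 382.27001307422375, 'fy': 382.27001307422375, 'cx': 259.64906359679287, 'cy': 186.48822642227407, 'k1': 0.02953580135685605, 'origin': array([0.44912905, 0.01911481, 0.98065947]), 'attitude': array([ 0.71533678,  0.03568715, -0.05627448, -0.69559536])}
{'fx': 471.0753287766376, 'fy': 471.0753287766376, 'cx': 246.76614844069707, 'cy': 192.30613874430227, 'k1': -0.15793161155620913, 'origin': array([0.2135217 , 0.94334203, 0.6777736 ]), 'attitude': array([-0.14593841, -0.09618246,  0.48628553,  0.85614094])}
{'time_s': 0.1, 'q': array([-1.32751880e+00,  2.07384363e-01,  1.54282674e+00,  2.86839646e-05,
        1.39350973e+00, -1.50517629e-01]), 'qvel': array([-2.95585211e-05, -1.01575077e-03, -4.44397917e-03, -2.47468542e-03,
        5.79945209e-04,  4.17334847e-05]), 'joint_efforts': array([-7.78118483e-04, -3.84096766e+01, -2.92549181e+01, -2.54840361e-04,
        4.90020378e-03,  5.39678254e-06]), 'position': array([ 0.22045711, -0.53036627,  0.25520626]), 'tcp_rot': array([-1.06359972e-03,  9.80678159e-01,  1.95625192e-01, -3.52354218e-05]), 'contact_force': array([-0.29142758,  0.00598519, -0.09451697]), 'wrist_torque': array([-0.02217721,  0.04792506, -0.00503932]), 'grasp_force': 0.0, 'finger_gap': 0.08553600742179607}
```

View pics/top0.png

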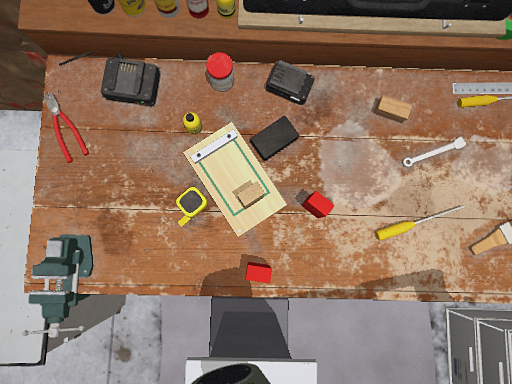

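View pics/side0.png

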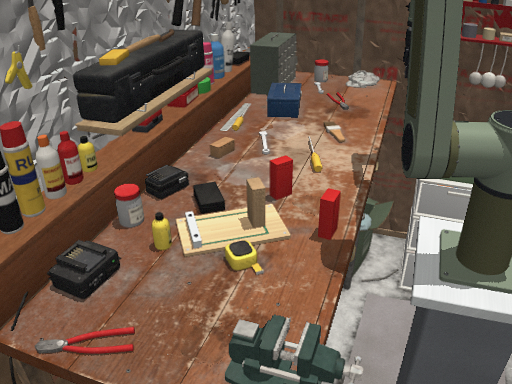

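The top view shows the board with corners near (182,152), (234,123), (286,205) and (239,236). The stop is at its upper left, and the standing block is near (248,193). A red look-alike is at (318,204), the tape at (191,203), the sander at (274,138) and the bottle at (192,122).

Run:
```python
from h import *
t=cv2.imread('pics/top0.png')[110:245,165:345]; t=cv2.resize(t,None,fx=4.4,fy=4.4,interpolation=cv2.INTER_CUBIC)
cv2.imwrite('pics/top0c.png',t)
```

```text
(no output)
```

View pics/top0c.png

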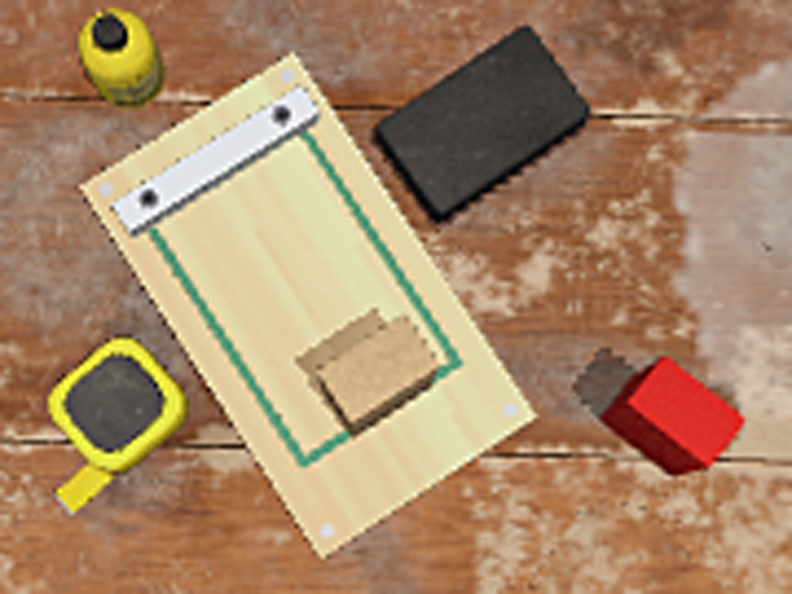

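Run:
```python
from h import *
p=ctrl.camera_params('top')
f=lambda q:(np.array(q,float)+.5)/4.4-.5+[165,110]
c=pix2w(p,f([(80,186),(293,52),(536,415),(322,557)]),.012)[:,:2]
print(c)
L=(c[0]+c[1]-c[2]-c[3])/2;W=(c[0]+c[3]-c[1]-c[2])/2
yaw=np.arctan2(*L[::-1]);o=c.mean(0);print(np.linalg.norm(L),np.linalg.norm(W),'o',o,'yaw',np.degrees(yaw),np.degrees(np.arctan2(*W[::-1])))
A=np.array([[np.cos(yaw),np.sin(yaw)],[-np.sin(yaw),np.cos(yaw)]])
b=pix2w(p,f([(318,376),(400,316),(440,365),(353,433)]),.122)[:,:2]
print('block in bay',(b-o)@A.T, 'ctr',(b.mean(0)-o)@A.T, b.mean(0))
e=b[1]+b[2]-b[0]-b[3]; e=b[2]+b[1]-b[0]-b[3]; print('face dir yaw',np.degrees(np.arctan2(e[1],e[0]))+90)
bs=pix2w(p,f([(353,433)]),.122); 
g=pix2w(p,f([(303,465),(460,365),(300,130),(155,230)]),.012)[:,:2]; print('green',(g-o)@A.T)
s=ctrl.sense(); print(s['position'],rot(s['tcp_rot']))
```

```text
[[ 0.65997054  0.19213611]
 [ 0.74502065  0.07106549]
 [ 0.5336023  -0.0768691 ]
 [ 0.44898186  0.04404774]]
0.25790370814373353 0.14777180579949975 o [0.59689384 0.05759506] yaw 35.022782325868484 125.03638311446507
block in bay [[-0.05235253  0.02296156]
 [-0.0494967  -0.02930785]
 [-0.0820217  -0.03247364]
 [-0.08668279  0.024031  ]] ctr [-0.06763843 -0.00369723] [0.54362496 0.01574947]
face dir yaw 38.975970285921704
green [[-0.07904152  0.05429693]
 [-0.0805809  -0.05316578]
 [ 0.08713284 -0.05165249]
 [ 0.08305019  0.05155636]]
[ 0.22045711 -0.53036627  0.25520626] [[ 9.23461566e-01  3.83690631e-01 -4.85243015e-04]
 [ 3.83690781e-01 -9.23459306e-01  2.07231216e-03]
 [ 3.47024581e-04 -2.09988390e-03 -9.99997735e-01]]
```

carry_out(
  motion=[
    {"angular": [0, 0, -6.7], "fingers": 255},
    {"angular": [0, 0, -6.7], "fingers": 255},
    {"travel": [0.0322, -0.0158, 0], "fingers": 255},
    {"travel": [0.0322, -0.0158, 0], "fingers": 255},
    {"travel": [0.0322, -0.0158, 0], "fingers": 255},
    {"travel": [0.0322, -0.0158, 0], "fingers": 255},
    {"travel": [0.0322, -0.0158, 0], "fingers": 255},
    {"travel": [0.0322, -0.0158, 0], "fingers": 255},
    {"travel": [0.0322, -0.0158, 0], "fingers": 255},
    {"travel": [0.0322, -0.0158, 0], "fingers": 255},
    {"travel": [0.0322, -0.0158, 0], "fingers": 255},
    {"travel": [0.0322, -0.0158, 0], "fingers": 255},
  ],
)

```text
invalid input at $.motion[0]: expected keys travel, angular, fingers
```

carry_out(
  motion=[
    {"travel": [0.0322, -0.0158, 0], "fingers": 255},
    {"travel": [0.0322, -0.0158, 0], "fingers": 255},
    {"travel": [0.0322, -0.0158, 0], "fingers": 255},
    {"travel": [0.0322, -0.0158, 0], "fingers": 255},
    {"travel": [0.0322, -0.0158, 0], "fingers": 255},
    {"travel": [0.0322, -0.0158, 0], "fingers": 255},
    {"fingers": 255},
    {"fingers": 255},
  ],
)

```text
invalid input at $.motion[0]: expected keys travel, angular, fingers
```

Run:
```python
from h import *
s=ctrl.sense(); M=rot(s['tcp_rot']);print(s['time_s'],s['position'],np.degrees(np.arctan2(M[1,0],M[0,0])),M[:,2],s['q'],s['finger_gap'])
p=ctrl.camera_params('wrist');im=ctrl.camera('wrist')
cv2.imwrite('pics/w1.png',im);np.save('w1.npy',p,allow_pickle=True);print(p)
```

```text
0.1 [ 0.22045711 -0.53036627  0.25520626] 22.56248778801196 [-4.85243015e-04  2.07231216e-03 -9.99997735e-01] [-1.32751880e+00  2.07384363e-01  1.54282674e+00  2.86839646e-05
  1.39350973e+00 -1.50517629e-01] 0.08553600742179607
{'fx': 321.17289546207525, 'fy': 321.17289546207525, 'cx': 255.9513684963393, 'cy': 192.55569409660743, 'k1': -0.07352794295767537, 'origin': array([ 0.28577649, -0.50292489,  0.37204413]), 'attitude': array([ 0.82365054, -0.11546426,  0.07836034, -0.54966121])}
```

View pics/w1.png

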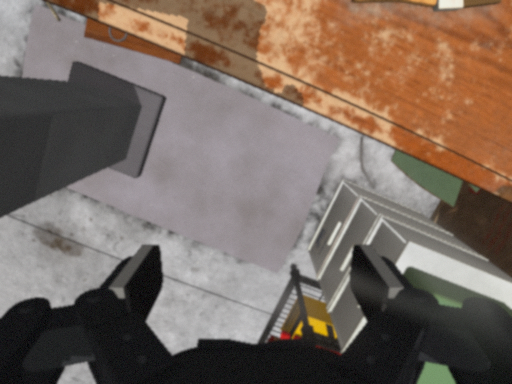

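The call was refused because every row needs all three keys, so the arm has not moved. The wrist view shows only the floor and the bench edge, with the fingers at the bottom of the picture.

carry_out(
  motion=[
    {"travel": [0, 0, 0], "angular": [0, 0, -6.7], "fingers": 255},
    {"travel": [0, 0, 0], "angular": [0, 0, -6.7], "fingers": 255},
    {"travel": [0.0322, -0.0158, 0], "angular": [0, 0, 0], "fingers": 255},
    {"travel": [0.0322, -0.0158, 0], "angular": [0, 0, 0], "fingers": 255},
    {"travel": [0.0322, -0.0158, 0], "angular": [0, 0, 0], "fingers": 255},
    {"travel": [0.0322, -0.0158, 0], "angular": [0, 0, 0], "fingers": 255},
    {"travel": [0.0322, -0.0158, 0], "angular": [0, 0, 0], "fingers": 255},
    {"travel": [0.0322, -0.0158, 0], "angular": [0, 0, 0], "fingers": 255},
    {"travel": [0.0322, -0.0158, 0], "angular": [0, 0, 0], "fingers": 255},
    {"travel": [0.0322, -0.0158, 0], "angular": [0, 0, 0], "fingers": 255},
    {"travel": [0.0322, -0.0158, 0], "angular": [0, 0, 0], "fingers": 255},
    {"travel": [0.0322, -0.0158, 0], "angular": [0, 0, 0], "fingers": 255},
  ],
)

```text
time_s: 1.15
position: [0.3887, -0.2122, 0.2561]
tcp_rot: [-0.0, 0.951, 0.309, 0.0]
contact_force: [1.0, -0.8, -0.2]
finger_gap: -0.0002
grasp_force: 0.0
```

carry_out(
  motion=[
    {"travel": [0.0322, -0.0158, 0], "angular": [0, 0, 0], "fingers": 255},
    {"travel": [0.0322, -0.0158, 0], "angular": [0, 0, 0], "fingers": 255},
    {"travel": [0.0322, -0.0158, 0], "angular": [0, 0, 0], "fingers": 255},
    {"travel": [0.0322, -0.0158, 0], "angular": [0, 0, 0], "fingers": 255},
    {"travel": [0.0322, -0.0158, 0], "angular": [0, 0, 0], "fingers": 255},
    {"travel": [0.0322, -0.0158, 0], "angular": [0, 0, 0], "fingers": 255},
    {"travel": [0, 0, 0], "angular": [0, 0, 0], "fingers": 255},
    {"travel": [0, 0, 0], "angular": [0, 0, 0], "fingers": 255},
  ],
)

```text
time_s: 1.82
position: [0.4893, -0.0223, 0.2559]
tcp_rot: [-0.0, 0.951, 0.311, -0.0]
contact_force: [-1.0, -0.2, -0.1]
finger_gap: 0.0002
grasp_force: 0.0
```

Run:
```python
from h import *
s=ctrl.sense(); M=rot(s['tcp_rot']);print(s['time_s'],s['position'],np.degrees(np.arctan2(M[1,0],M[0,0])),M[:,2],s['q'],s['finger_gap'])
p=ctrl.camera_params('wrist');im=ctrl.camera('wrist')
cv2.imwrite('pics/w2.png',im);np.save('w2.npy',p,allow_pickle=True)
```

```text
1.8167 [ 0.48927022 -0.02226889  0.25589112] 36.198425989168605 [-9.95163921e-04 -1.59956125e-04 -9.99999492e-01] [-2.22176661e-01  2.45067286e-02  1.74457650e+00 -3.82741355e-04
  1.37344490e+00  7.16913375e-01] 0.0002396747213404403
```

View pics/w2.png

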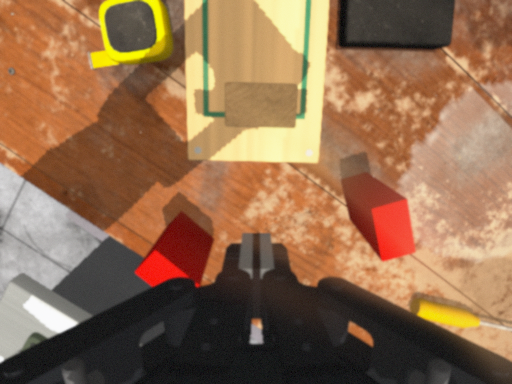

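The block's top is a rectangle, roughly (224,82) to (297,128). The board's near corners are (188,160) and (320,162). The red look-alikes are at (175,250) and (378,215), on either side of the tool.

Run:
```python
from h import *
p=np.load('w2.npy',allow_pickle=True).item()
s=ctrl.sense(); M=rot(s['tcp_rot']); P=s['position']
yw=np.radians(35.02);o=np.array([.5969,.0576]);A=np.array([[np.cos(yw),np.sin(yw)],[-np.sin(yw),np.cos(yw)]])
b=lambda uv,z:np.round((pix2w(p,uv,z)[:,:2]-o)@A.T,4)
print('board near corners (exp -130,+-75)',b([(188,160),(320,162)],.012))
print('green',b([(206,116),(304,117)],.012))
k=pix2w(p,[(224,82),(297,82),(297,127),(226,128)],.122)[:,:2]
print('block',(k-o)@A.T,'in tool',(k-P[:2])@M[:2,:2])
print('red tops in tool',(pix2w(p,[(137,270),(183,212),(213,243),(174,290)],.11)[:,:2]-P[:2])@M[:2,:2])
print((pix2w(p,[(350,205),(408,197),(413,250),(383,260)],.11)[:,:2]-P[:2])@M[:2,:2])
```

```text
board near corners (exp -130,+-75) [[-0.13    0.0744]
 [-0.1293 -0.0762]]
green [[-0.0806  0.0529]
 [-0.0795 -0.0549]]
block [[-0.05003118  0.02234651]
 [-0.04888798 -0.03205951]
 [-0.08211141 -0.03374058]
 [-0.08401394  0.0209144 ]] in tool [[ 0.085436   -0.02511964]
 [ 0.08557823  0.0292982 ]
 [ 0.05232953  0.03036787]
 [ 0.05143267 -0.02431285]]
red tops in tool [[-0.07892241 -0.11159186]
 [-0.02148489 -0.0645703 ]
 [-0.05079694 -0.03947155]
 [-0.09977983 -0.0784183 ]]
[[-0.01480448  0.08035875]
 [-0.00750095  0.1310362 ]
 [-0.05830953  0.14304114]
 [-0.06815412  0.11597336]]
```

carry_out(
  motion=[
    {"travel": [0, 0.0025, 0.031], "angular": [0, 0, 0], "fingers": 255},
    {"travel": [0, 0, 0.031], "angular": [0, 0, 0], "fingers": 255},
    {"travel": [0, 0, 0.031], "angular": [0, 0, 0], "fingers": 255},
    {"travel": [0, 0, 0.031], "angular": [0, 0, 0], "fingers": 255},
    {"travel": [0.015, 0, 0], "angular": [0, 0, 0], "fingers": 255},
    {"travel": [0.015, 0, 0], "angular": [0, 0, 0], "fingers": 255},
    {"travel": [0, 0, 0], "angular": [0, 0, 0], "fingers": 255},
    {"travel": [0.004, 0, 0], "angular": [0, 0, 0], "fingers": 255},
    {"travel": [0.004, 0, 0], "angular": [0, 0, 0], "fingers": 255},
    {"travel": [0.004, 0, 0], "angular": [0, 0, 0], "fingers": 255},
    {"travel": [0.004, 0, 0], "angular": [0, 0, 0], "fingers": 255},
    {"travel": [0, 0, 0], "angular": [0, 0, 0], "fingers": 255},
  ],
)

```text
time_s: 2.87
position: [0.5285, 0.0012, 0.1328]
tcp_rot: [0.0, 0.951, 0.309, 0.001]
contact_force: [0.3, -0.1, -0.3]
finger_gap: -0.0002
grasp_force: 0.0
```

carry_out(
  motion=[
    {"travel": [0.004, 0, 0], "angular": [0, 0, 0], "fingers": 255},
    {"travel": [0.004, 0, 0], "angular": [0, 0, 0], "fingers": 255},
    {"travel": [0.004, 0, 0], "angular": [0, 0, 0], "fingers": 255},
    {"travel": [0.004, 0, 0], "angular": [0, 0, 0], "fingers": 255},
  ],
)

```text
time_s: 3.2
position: [0.5412, 0.0109, 0.1323]
tcp_rot: [-0.0, 0.951, 0.309, 0.0]
contact_force: [-0.1, -0.7, 0.3]
finger_gap: 0.0
grasp_force: 0.0
```

Run:
```python
from h import *
s=ctrl.sense();print(s['time_s'],s['position'],s['contact_force'])
a=ctrl.camera('wrist');b=ctrl.camera('side')[140:280,150:350]
b=cv2.resize(b,(548,384));cv2.imwrite('pics/m3.png',cv2.resize(np.hstack([a,b]),(800,290)))
```

```text
3.2 [0.54116102 0.01090028 0.13233134] [-0.12086655 -0.68454355  0.34731619]
```

View pics/m3.png

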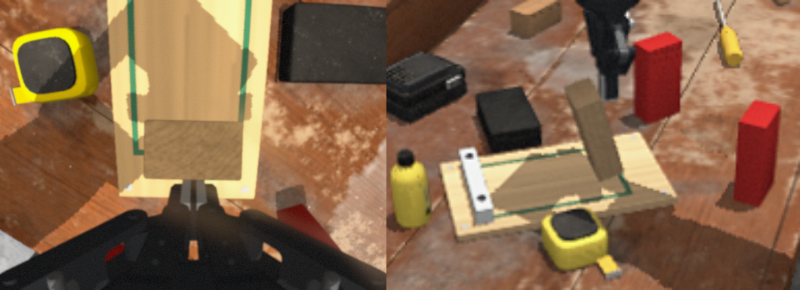

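The block is tilting about its foot toward the stop, with the fingertips on its upper back face. It has not fallen yet, so I push on and then wait.

carry_out(
  motion=[
    {"travel": [0.004, 0, 0], "angular": [0, 0, 0], "fingers": 255},
    {"travel": [0.004, 0, 0], "angular": [0, 0, 0], "fingers": 255},
    {"travel": [0.003, 0, 0], "angular": [0, 0, 0], "fingers": 255},
    {"travel": [0, 0, 0], "angular": [0, 0, 0], "fingers": 255},
    {"travel": [0, 0, 0], "angular": [0, 0, 0], "fingers": 255},
    {"travel": [0, 0, 0], "angular": [0, 0, 0], "fingers": 255},
    {"travel": [0, 0, 0], "angular": [0, 0, 0], "fingers": 255},
    {"travel": [0, 0, 0], "angular": [0, 0, 0], "fingers": 255},
    {"travel": [0, 0, 0], "angular": [0, 0, 0], "fingers": 255},
    {"travel": [0, 0, 0], "angular": [0, 0, 0], "fingers": 255},
  ],
)

```text
time_s: 4.13
position: [0.5496, 0.017, 0.1323]
tcp_rot: [-0.0, 0.951, 0.309, -0.0]
contact_force: [0.9, -0.2, -0.5]
finger_gap: 0.0001
grasp_force: 0.0
```

Run:
```python
from h import *
s=ctrl.sense();print(s['time_s'],s['position'],s['contact_force'])
p=ctrl.camera_params('wrist');np.save('w4.npy',p,allow_pickle=True)
a=ctrl.camera('wrist');b=ctrl.camera('side')[140:280,150:350]
cv2.imwrite('pics/w4.png',a)
b=cv2.resize(b,(288,202));c=np.zeros((384,800,3),np.uint8);c[:,:512]=a;c[:202,512:]=b;cv2.imwrite('pics/m4.png',c)
```

```text
4.1333 [0.54961942 0.01695242 0.13227686] [ 0.93573616 -0.17920128 -0.51458891]
```

View pics/m4.png

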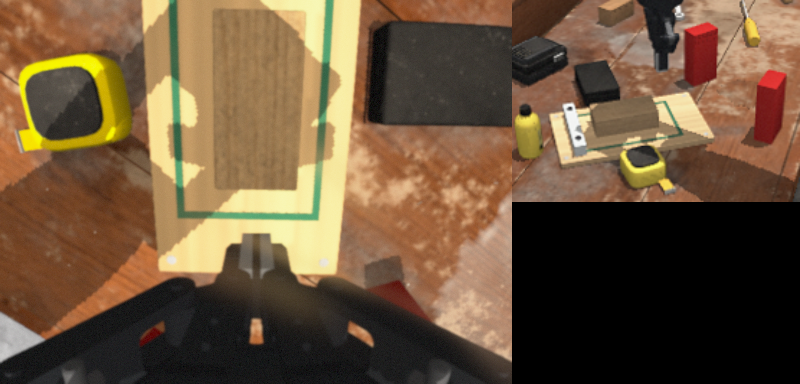

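The block has toppled and lies flat inside the outline. Its rear top corners are at (214,188) and (297,190), and its front top corners at (213,9) and (305,10).

Run:
```python
from h import *
p=np.load('w4.npy',allow_pickle=True).item()
s=ctrl.sense(); M=rot(s['tcp_rot']); P=s['position']
yw=np.radians(35.02);o=np.array([.5969,.0576]);A=np.array([[np.cos(yw),np.sin(yw)],[-np.sin(yw),np.cos(yw)]])
b=lambda uv,z:np.round((pix2w(p,uv,z)[:,:2]-o)@A.T,4)
print('board',b([(160,272),(337,273)],.012),'green',b([(176,215),(319,217),(176,0),(330,0)],.012))
uv=[(213,9),(305,10),(297,190),(214,188)]
print('block',b(uv,.045),'tool',(pix2w(p,uv,.045)[:,:2]-P[:2])@M[:2,:2])
print('tool yaw',np.degrees(np.arctan2(M[1,0],M[0,0])),'tcp in bay',(P[:2]-o)@A.T)
```

```text
board [[-0.1298  0.0735]
 [-0.1282 -0.0747]] green [[-0.0787  0.057 ]
 [-0.0785 -0.0557]
 [ 0.0749  0.0503]
 [ 0.0765 -0.0535]]
block [[ 0.0608  0.0212]
 [ 0.0612 -0.0323]
 [-0.0476 -0.0327]
 [-0.0471  0.0221]] tool [[ 0.12320541 -0.02533904]
 [ 0.12268922  0.02816076]
 [ 0.0139254   0.02671279]
 [ 0.01531151 -0.02806987]]
tool yaw 35.956948146526926 tcp in bay [-0.06196859 -0.00618407]
```

carry_out(
  motion=[
    {"travel": [-0.018, 0, 0], "angular": [0, 0, 0.9], "fingers": 165},
    {"travel": [0, 0, 0.022], "angular": [0, 0, 0], "fingers": 165},
    {"travel": [0, 0, 0.022], "angular": [0, 0, 0], "fingers": 165},
    {"travel": [0, 0, 0.022], "angular": [0, 0, 0], "fingers": 165},
    {"travel": [0, 0, 0.021], "angular": [0, 0, 0], "fingers": 165},
    {"travel": [0, 0, 0], "angular": [0, 0, 0], "fingers": 165},
    {"travel": [0, 0, 0], "angular": [0, 0, 0], "fingers": 165},
  ],
)

```text
time_s: 4.82
position: [0.534, 0.0066, 0.0443]
tcp_rot: [-0.001, 0.954, 0.301, -0.001]
contact_force: [1.0, -0.4, 0.3]
finger_gap: 0.0302
grasp_force: 0.0
```

carry_out(
  motion=[
    {"travel": [0.006, 0, 0], "angular": [0, 0, 0], "fingers": 165},
    {"travel": [0.006, 0, 0], "angular": [0, 0, 0], "fingers": 165},
    {"travel": [0.004, 0, 0], "angular": [0, 0, 0], "fingers": 165},
    {"travel": [0.003, 0, 0], "angular": [0, 0, 0], "fingers": 165},
    {"travel": [0.003, 0, 0], "angular": [0, 0, 0], "fingers": 165},
    {"travel": [0.003, 0, 0], "angular": [0, 0, 0], "fingers": 165},
    {"travel": [0.003, 0, 0], "angular": [0, 0, 0], "fingers": 165},
    {"travel": [0.003, 0, 0], "angular": [0, 0, 0], "fingers": 165},
    {"travel": [0.003, 0, 0], "angular": [0, 0, 0], "fingers": 165},
    {"travel": [0, 0, 0], "angular": [0, 0, 0], "fingers": 165},
  ],
)

```text
time_s: 5.65
position: [0.5636, 0.0264, 0.0453]
tcp_rot: [-0.0, 0.954, 0.301, 0.0]
contact_force: [0.3, 0.1, 0.7]
finger_gap: 0.0301
grasp_force: 0.0
```

Run:
```python
from h import *
s=ctrl.sense();print(s['time_s'],s['position'],s['contact_force'],s['finger_gap'])
p=ctrl.camera_params('wrist');np.save('w5.npy',p,allow_pickle=True)
a=ctrl.camera('wrist');b=ctrl.camera('side')[140:280,150:350]
cv2.imwrite('pics/w5.png',a)
b=cv2.resize(b,(288,202));c=np.zeros((384,800,3),np.uint8);c[:,:512]=a;c[:202,512:]=b;cv2.imwrite('pics/m5.png',c)
```

```text
5.65 [0.56356775 0.02636704 0.04527948] [0.26870794 0.08640562 0.66863681] 0.030086455973205823
```

View pics/m5.png

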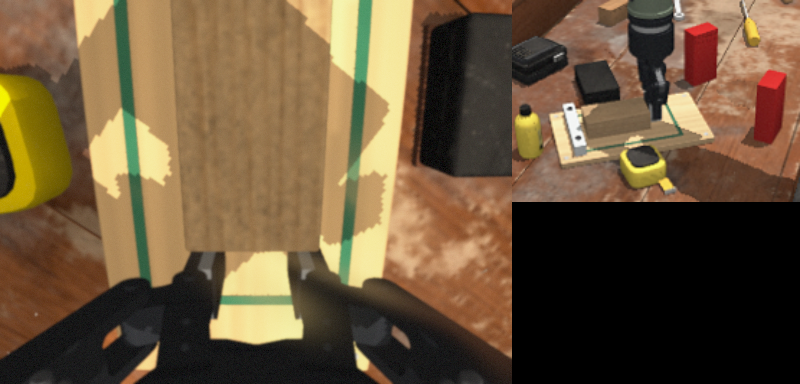

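Both fingertips are on the block's rear end, near row 250 at columns 200 and 310, and the block is straight and close to the stop. I continue gently.

carry_out(
  motion=[
    {"travel": [0.002, 0, 0], "angular": [0, 0, 0], "fingers": 165},
    {"travel": [0.002, 0, 0], "angular": [0, 0, 0], "fingers": 165},
    {"travel": [0.001, 0, 0], "angular": [0, 0, 0], "fingers": 165},
    {"travel": [0.001, 0, 0], "angular": [0, 0, 0], "fingers": 165},
    {"travel": [0, 0, 0], "angular": [0, 0, 0], "fingers": 165},
  ],
)

```text
time_s: 6.17
position: [0.5681, 0.0296, 0.0453]
tcp_rot: [-0.0, 0.954, 0.301, 0.0]
contact_force: [0.5, -0.2, -0.0]
finger_gap: 0.0302
grasp_force: 0.0
```

carry_out(
  motion=[
    {"travel": [0.001, 0, 0], "angular": [0, 0, 0], "fingers": 165},
    {"travel": [0, 0, 0], "angular": [0, 0, 0], "fingers": 165},
  ],
)

```text
time_s: 6.33
position: [0.5688, 0.0301, 0.0453]
tcp_rot: [-0.0, 0.954, 0.301, 0.0]
contact_force: [-0.1, 1.3, 0.3]
finger_gap: 0.0302
grasp_force: 0.1
```

carry_out(
  motion=[
    {"travel": [0.001, 0, 0], "angular": [0, 0, 0], "fingers": 165},
    {"travel": [0, 0, 0], "angular": [0, 0, 0], "fingers": 165},
  ],
)

```text
time_s: 6.5
position: [0.5696, 0.0306, 0.0453]
tcp_rot: [-0.0, 0.954, 0.301, 0.0]
contact_force: [-0.6, -0.6, 0.6]
finger_gap: 0.0303
grasp_force: 0.2
```

carry_out(
  motion=[
    {"travel": [0.001, 0, 0], "angular": [0, 0, 0], "fingers": 165},
    {"travel": [0, 0, 0], "angular": [0, 0, 0], "fingers": 165},
  ],
)

```text
time_s: 6.67
position: [0.5701, 0.031, 0.0453]
tcp_rot: [0.0, 0.954, 0.301, -0.0]
contact_force: [-1.5, -0.3, 1.4]
finger_gap: 0.0303
grasp_force: 1.0
```

carry_out(
  motion=[
    {"travel": [0.001, 0, 0], "angular": [0, 0, 0], "fingers": 165},
    {"travel": [0, 0, 0], "angular": [0, 0, 0], "fingers": 165},
  ],
)

```text
time_s: 6.83
position: [0.5702, 0.0311, 0.0453]
tcp_rot: [0.0, 0.954, 0.301, -0.001]
contact_force: [-3.9, -3.2, 3.0]
finger_gap: 0.0297
grasp_force: 2.8
```

carry_out(
  motion=[
    {"travel": [0.001, 0, 0], "angular": [0, 0, 0], "fingers": 165},
    {"travel": [0, 0, 0], "angular": [0, 0, 0], "fingers": 165},
  ],
)

```text
time_s: 7.0
position: [0.5702, 0.0311, 0.0453]
tcp_rot: [0.0, 0.953, 0.302, -0.003]
contact_force: [-6.4, -5.9, 5.2]
finger_gap: 0.0303
grasp_force: 4.3
```

It has stopped at about 9 N along the board, so it is against the stop. I back off, rise and look.

carry_out(
  motion=[
    {"travel": [-0.003, 0, 0], "angular": [0, 0, 0], "fingers": 165},
    {"travel": [-0.008, 0, 0], "angular": [0, 0, 0], "fingers": 165},
    {"travel": [-0.01, 0, 0], "angular": [0, 0, 0], "fingers": 165},
    {"travel": [0, 0, -0.03], "angular": [0, 0, 0], "fingers": 165},
    {"travel": [0, 0, -0.04], "angular": [0, 0, 0], "fingers": 165},
    {"travel": [0, 0, -0.04], "angular": [0, 0, 0], "fingers": 165},
    {"travel": [0, 0, -0.04], "angular": [0, 0, 0], "fingers": 165},
    {"travel": [0, 0, -0.04], "angular": [0, 0, 0], "fingers": 165},
    {"travel": [0, 0, -0.02], "angular": [0, 0, 0], "fingers": 165},
    {"travel": [0, 0, 0], "angular": [0, 0, 0], "fingers": 165},
    {"travel": [0, 0, 0], "angular": [0, 0, 0], "fingers": 165},
  ],
)

```text
time_s: 7.92
position: [0.5553, 0.02, 0.2571]
tcp_rot: [0.001, 0.954, 0.301, 0.002]
contact_force: [-0.2, -0.4, -0.9]
finger_gap: 0.0302
grasp_force: 0.0
```

Run:
```python
from h import *
s=ctrl.sense();print(s['time_s'],s['position'],s['contact_force'],s['qvel'].round(3))
p=ctrl.camera_params('wrist');np.save('w6.npy',p,allow_pickle=True)
a=ctrl.camera('wrist');cv2.imwrite('pics/w6.png',a)
```

```text
7.9167 [0.55533989 0.01995305 0.25708414] [-0.18237187 -0.36305123 -0.87219047] [ 0.     0.045  0.059 -0.003  0.001  0.002]
```

View pics/w6.png

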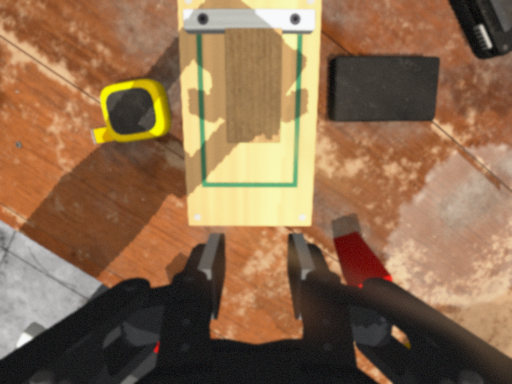

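The block lies flat with its front end (row 29) against the stop's face. It is square to the stop and between the green lines (columns 225–283, lines at 202 and 298), and the arm is clear.

```bash
python3 -c "
from bench import ctrl
print(ctrl.hand_in())"
```

```text
the job is handed in; nothing more can be done
None
```

I toppled the block toward the stop and pushed it until it met the stop. In the last picture it lies flat, square and flush inside the outline with the arm clear. The job is handed in, but no verdict came back.

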